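# Split the tubs evenly on the balance scale

### The job

The three lidded tubs on the kitchen balance have to go out as two loads of equal weight: slide tubs from pan to pan until the scale comes to rest level, with every tub standing upright and wholly on one pan or the other. The tubs look alike but are not equally full, so go by what the scale shows; do not tip a tub over or off the scale, and leave everything else on the table where it is.

Things in the scene. Friction and masses are not known exactly. Their poses are not given: they have to be found in the camera images.
- scale: Even-balance kitchen scale, fixed. Origin on the table midway between its two pans; x away from the robot towards its dial head, y to its left, z up. The steel pans lie side by side along y with an 8 mm gap at y = 0. The grey dial head fills x = 155 to 265 mm, |y| < 68 mm, to 125 mm above the table; no need to touch it. Where a thing stands on a pan does not matter.
- pointer (a joint): Angle of the scale's black pointer (rad): 0 = pans level; positive = the left (+y) pan is heavier and lower, pointer swings to +y; negative = the right. About 0.0033 rad per gram of difference, up to the stops at +-0.5 (150 g). Settles in about 0.5 s. Ticks every 0.1 rad, longer at 0 and +-0.5. Within about one tick is as level as these tubs come.
- pointer_tip (a point): Tip of the black pointer, 60 mm from its pivot, on a white dial facing up and leaning 20 degrees towards the robot; it points along the scale's x when level. Beyond the dial head, more than 255 mm from the scale's origin in x, stand two fixed steel hotel pans, 100 mm high, with utensils and cups up to 160 mm high: equipment, not part of the job.
- left_pan_top (a point): Centre of the left pan's flat upper face (scale y = +106.5 mm), 330 mm (x) by 205 mm (y), 85 mm above the table when level; edge to the gap rounded (3 mm radius), a lip 6 mm high and 3 mm thick on the other three sides. Stays horizontal; rises or sinks by up to 4 mm.
- right_pan_top (a point): Centre of the right pan's upper face (scale y = -106.5 mm), mirror image of the left pan. The pans are linked: one rises by what the other sinks, so the light pan can stand 8 mm above the heavy one: a step which a tub's tapered foot rides up when it is pushed low on its wall.
- tub_a: White straight-sided round food tub with a flush snap-in lid, 90 mm diameter, 55 mm high, vertical wall above a 9 mm tapered foot (54 mm across underneath). Too wide to grasp; smooth, slides on its foot. Origin: centre of its underside, z up. One of three alike; filled differently, 0.14 to 0.4 kg, nothing outside shows which.
- tub_b: Second lidded tub, same as tub_a outside. At the start all three stand on one pan, either one, in a row at about x = -108, 0 and +108 mm of the scale, their centres 70 to 110 mm from its middle line: behind each at least 50 mm of pan is free; the other pan is empty. Origin: centre of its underside, z up.
- tub_c: White straight-sided round food tub with a flush snap-in lid, 90 mm diameter, 55 mm high, vertical wall above a 9 mm tapered foot (54 mm across underneath). Too wide to grasp; smooth, slides on its foot. Origin: centre of its underside, z up. One of three alike; filled differently, 0.14 to 0.4 kg, nothing outside shows which.
- sauce_bottle: Orange squeeze bottle, 60 mm diameter, 195 mm tall, standing. Bystander, leave it alone. Origin: centre of its underside.
- oil_bottle: Clear squeeze bottle, 60 mm diameter, 195 mm tall, standing. Bystander, leave it alone. Origin: centre of its underside.
- shaker: Steel shaker, 72 mm diameter, 112 mm tall, standing. Bystander, leave it alone. Origin: centre of its underside.
- spare_tub: Empty open white tub on the table, no lid, 90 mm diameter at the rim, 55 mm tall; not part of the load. Bystander, leave it alone. Origin: centre of its underside.
- lid_stack: Stack of four spare lids on the table, 92 mm diameter, 24 mm tall. Bystander, leave it alone. Origin: centre of its underside.
- spoon: Steel serving spoon 220 mm long, up to 45 mm wide, lying on the table to the right of the scale, beyond the oil bottle. Bystander, leave it alone. Its long axis is x.
Mind the look-alikes: they are no part of the job. Leave any orange look-alike of the tub_c alone.

How it is judged (in metres and radians):
At the end, for the whole second after the job is handed in: The pointer rests within 0.13 rad of level (about 40 g) and each tub is upright (0.08 rad), at rest, its underside on one pan: centre 47 to 172 mm left or right of the scale's middle line (not bridging the gap) and within 142 mm of its middle in x (value of joint pointer between -0.13 and 0.13 rad and velocity of joint pointer between -0.15 and 0.15 rad/s and (y of tub_a in the frame of scale between 0.047 and 0.172 m or y of tub_a in the frame of scale between -0.172 and -0.047 m) and x of tub_a in the frame of scale between -0.142 and 0.142 m and z of tub_a in the frame of scale between 0.074 and 0.098 m and angle between each of tub_a, tub_b, tub_c's own z axis and vertical below 0.08 rad and linear speed of each of tub_a, tub_b, tub_c below 0.02 m/s and (y of tub_b in the frame of scale between 0.047 and 0.172 m or y of tub_b in the frame of scale between -0.172 and -0.047 m) and x of tub_b in the frame of scale between -0.142 and 0.142 m and z of tub_b in the frame of scale between 0.074 and 0.098 m and (y of tub_c in the frame of scale between 0.047 and 0.172 m or y of tub_c in the frame of scale between -0.172 and -0.047 m) and x of tub_c in the frame of scale between -0.142 and 0.142 m and z of tub_c in the frame of scale between 0.074 and 0.098 m); the robot touches nothing.
It fails at once if a tub is tipped over (angle between any of tub_a, tub_b, tub_c's own z axis and vertical above 0.6 rad).
It fails at once if a tub falls off the scale (z of any of tub_a, tub_b, tub_c in the frame of scale below 0.055 m).
It fails at once if a bystander is moved more than 30 mm (distance of any of sauce_bottle, oil_bottle, shaker, spare_tub, lid_stack, spoon from where it was at the start of the episode above 0.03 m).
It also fails if it takes over 64 s, if anything falls off the work surface, if the arm or the gripper's body presses on something with over 40 N, if the wrist force passes 120 N, or if a joint passes its speed limit or range.

### The arm

A 6-joint arm with a two-finger parallel gripper is mounted at the origin on the work surface. World frame = base frame: x ahead of the robot, y to its left, z up, the work surface at z = 0. Lengths are in m, angles in degrees, forces in N, time in s.
With the tool pointing down it reaches from about 0.25 to 0.725 m from the base axis. Payload 9.7 kg.
Tool frame: the origin (TCP) lies midway between the tips of the shut fingers; the grasp point (between the pads) lies 19 mm behind it; x points along the fingers, y is the direction in which the jaws open and shut, and the axes are right-handed (so a half turn about x gives the same grasp; the last joint's range is limited). The gripper opens to 85 mm and grips with 20 to 120 N. Pads are 22 mm wide; open, the fingers measure 114 mm over their backs; the gripper's body (76 mm by 85 mm) begins 54 mm behind the grasp point. The pads swing forward as they close: fully open they stand 13 mm farther back than shut.
Start: joints at [0, 4.979, 10.078, 95.1, 0, 90], TCP at [0.55, -0, 0.2] pointing down, gripper open.
Joint ranges: [-179.16, 179.16], [-48.56, 103.87], [-65.8, 70.77], [-126.05, 130.52], [-82.76, 87.17], [-180, 180]. Speed limits (degrees/s): [127.2, 127.2, 147.25, 180, 180, 180].

### API

Orientations are given as [roll, pitch, yaw] about the fixed x, y, z axes, in that order (R = Rz(yaw) Ry(pitch) Rx(roll)).
In Python, from plant import * gives the robot as it stands.
- The arm moves only by the shell command python3 -m crank 'ROWS'. ROWS is text: rows parted by semicolons, each of 5 numbers parted by spaces: the shift along the tool's x, y, z in cm, then the turn about the tool's x in rad, then the opening, from 0 (shut) to 1 (fully open). A call has 1 to 5 rows; each row is the pose to reach, as a shift and turn from the pose measured when the call began, along the tool's axes at that moment; what a row does not reach only later rows make up. A row lasts 1/8 s, in which the tool goes at most 62.5 mm and 10.7 degrees, less where a joint would pass 70% of its speed; a pose out of reach is approached as far as the arm can. A call with a gripper value outside its range is refused whole. The fingers move at their own pace and stop on an object; the grip force is fixed at half the most. Time passes only in rows, so rows that repeat a pose let the fingers close. It gives the time, the measured TCP pose, the force and the opening at its end, in the units of the state.
- get_state(): the state, without advancing time (a new reading comes with each control period).
- snapshot(name): name is "scene" or "side" or "wrist"; returns a dict with "color" (480x640x3 uint8, blue, green, red), "fx", "fy", "cx", "cy" (pixels), "extrinsics" (4x4, takes a point from world to camera coordinates). Camera axes: x right, y up, looking along -z (the intrinsics and any distortion apply to the point x, -y, -z); pixel columns grow to the right and rows downward; lengths in m; the calibration is good to about 2 mm. The wrist camera is an equidistant fisheye: a pixel r from the principal point sees the ray r / f radians off the axis. A picture is of the moment at which its call begins. There is no depth.
- finish_job(): hands the job in, once; it reports no verdict.
The state is a dict: "t": time; "qpos": joint angles; "dq": joint speeds; "tau": joint torques, N m; "tool_pos": TCP position; "orientation": TCP orientation; "wrist_force": force on the tool from outside, world axes, zero at the start; "wrist_torque": the same for the moment, N m; "finger_gap": finger opening in m.
Only numpy, scipy, OpenCV 4.12 (cv2) and the standard library are available. Lean on these libraries where they do the work, as an engineer would, in place of code of your own. Each camera call takes 0.05 s, during which the arm holds its last target. There are 200 camera calls.

## Working session

There is one attempt and no reset: what is moved stays moved. The work goes in short steps, Python scripts to look and compute and a shell command to move; the robot and the scene stay as the last step left them, time stands still between calls to the robot, and variables do not carry over. Pictures are saved under pics/ and viewed, about 8 in all and at most 12, crops included, and the job is handed in when it is done.

```bash
ls; mkdir -p pics
python3 - <<'E'
from plant import *
import cv2, numpy as np
print(get_state())
for n in ("scene","side"):
    s=snapshot(n); cv2.imwrite(f"pics/{n}0.png",s["color"]); print(n,s["fx"],s["fy"],s["cx"],s["cy"],np.round(s["extrinsics"],4).tolist(), [k for k in s])
E
```

```text
pics
{'t': 0.0, 'qpos': array([3.88793714e-04, 5.01080037e+00, 1.00327076e+01, 9.50984378e+01,
       1.57820019e-03, 9.00000485e+01]), 'dq': array([ 0.05476144, -0.0196007 ,  0.00610441,  0.03163101, -0.01993928,
       -0.03677312]), 'tau': array([ 7.68234549e-04, -5.20392072e+01,  4.64802504e+01,  1.63646933e-02,
        2.23589603e-05, -6.77332673e-05]), 'tool_pos': array([5.49726732e-01, 1.24316964e-05, 1.99670323e-01]), 'orientation': array([-91.18132781,  89.92345321, 178.81901142]), 'wrist_force': array([-0.04891013,  0.47505958, -0.46891124]), 'wrist_torque': array([-0.00975094, -0.02016667,  0.06310571]), 'finger_gap': 0.08512748951642324}
scene 537.2446161108509 537.2446161108509 324.99432026712145 238.43313770244362 [[0.6719, 0.7406, 0.002, -0.3565], [-0.5325, 0.4812, 0.6963, 0.2136], [0.5148, -0.4689, 0.7177, -1.4911], [0.0, 0.0, 0.0, 1.0]] ['color', 'fx', 'fy', 'cx', 'cy', 'extrinsics']
side 594.5835290673355 594.5835290673355 327.7258707261895 235.24662285203902 [[-0.8383, -0.5448, -0.0225, 0.4585], [0.3603, -0.5844, 0.7271, -0.2814], [-0.4093, 0.6014, 0.6861, -1.1954], [0.0, 0.0, 0.0, 1.0]] ['color', 'fx', 'fy', 'cx', 'cy', 'extrinsics']
```

View pics/scene0.png

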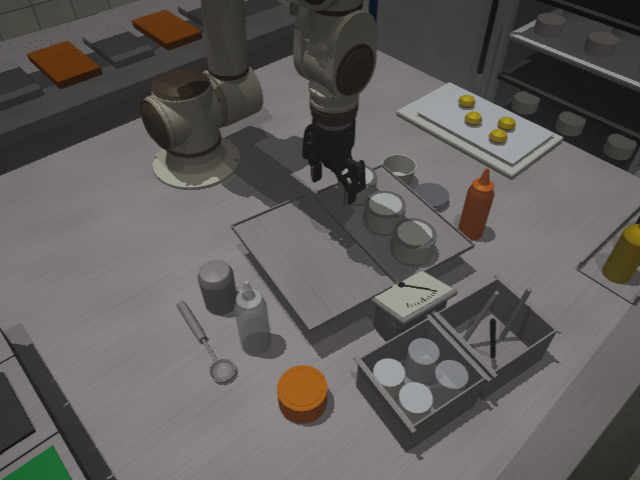

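View pics/side0.png

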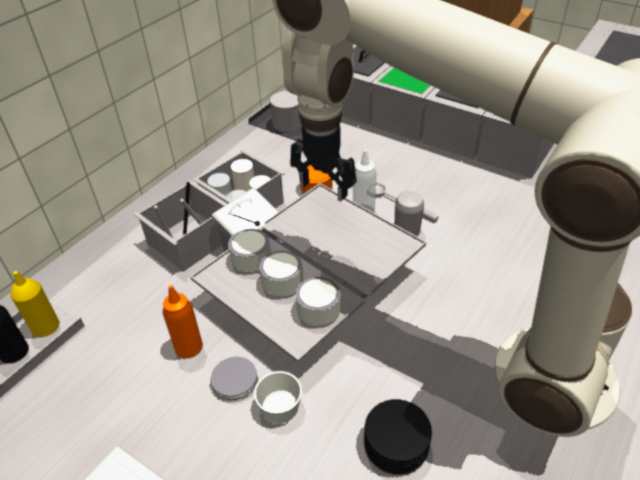

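Both views show all three tubs on the left pan (scene lids near (357,178), (384,206), (414,236)). The right pan is empty and the pointer is at the left stop. Next I'll measure.

```bash
cat > h.py <<'E'
from plant import *
import cv2, numpy as np
from scipy.spatial.transform import Rotation as R
def ray(s,uv):
    E=np.array(s["extrinsics"]); d=np.array([(uv[0]-s["cx"])/s["fx"],-(uv[1]-s["cy"])/s["fy"],-1.])
    return -E[:3,:3].T@E[:3,3], E[:3,:3].T@d
def onplane(s,uv,z):
    o,d=ray(s,uv); return o+d*(z-o[2])/d[2]
def proj(s,p):
    E=np.array(s["extrinsics"]); c=E[:3,:3]@p+E[:3,3]
    return np.array([s["cx"]-s["fx"]*c[0]/c[2], s["cy"]+s["fy"]*c[1]/c[2]])
def tri(sa,a,sb,b):
    o,d=ray(sa,a); p,e=ray(sb,b)
    k=np.linalg.lstsq(np.c_[d,-e],p-o,rcond=None)[0]
    P,Q=o+d*k[0],p+e*k[1]; return (P+Q)/2,np.linalg.norm(P-Q)
E
python3 - <<'E'
from h import *
A,B=snapshot("scene"),snapshot("side")
st=get_state(); print("tool axes (cols)",np.round(R.from_euler('xyz',st["orientation"],degrees=True).as_matrix(),3).tolist())
for n,a,b in [("nearR",(232,230),(424,242)),("farL",(471,243),(195,280)),("nearL",(393,168),(298,360)),("farR",(312,332),(318,186)),
  ("t1",(357,178),(319,294)),("t2",(384,206),(280,268)),("t3",(414,236),(248,245))]:
    p,e=tri(A,a,B,b); print(n,p.round(4),round(e,4))
c1=cv2.resize(A["color"][140:350,220:480],None,fx=3,fy=3,interpolation=cv2.INTER_CUBIC)
c2=cv2.resize(B["color"][170:370,180:440],None,fx=3,fy=3,interpolation=cv2.INTER_CUBIC)
cv2.imwrite("pics/c1.png",cv2.convertScaleAbs(c1,alpha=1.5)); cv2.imwrite("pics/c2.png",c2)
E
```

```text
tool axes (cols) [[-0.001, 1.0, 0.0], [-0.0, 0.0, -1.0], [-1.0, -0.001, 0.0]]
nearR [ 0.3634 -0.1255  0.0847] 0.0003
farL [0.7377 0.2383 0.0784] 0.0025
nearL [0.4366 0.2969 0.0778] 0.0279
farR [ 0.684  -0.1707  0.0843] 0.0021
t1 [0.4579 0.1646 0.1299] 0.001
t2 [0.5665 0.1447 0.128 ] 0.0049
t3 [0.6696 0.1249 0.1261] 0.0031
```

View pics/c1.png

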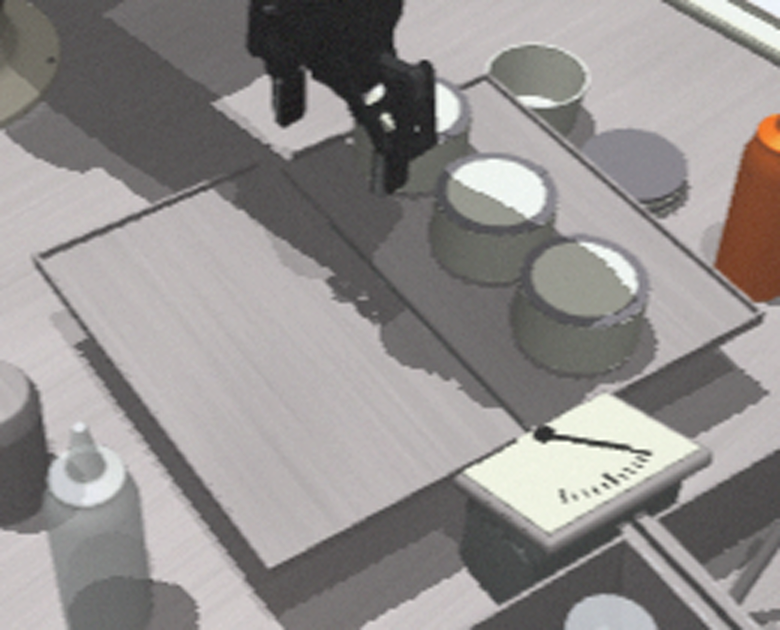

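View pics/c2.png

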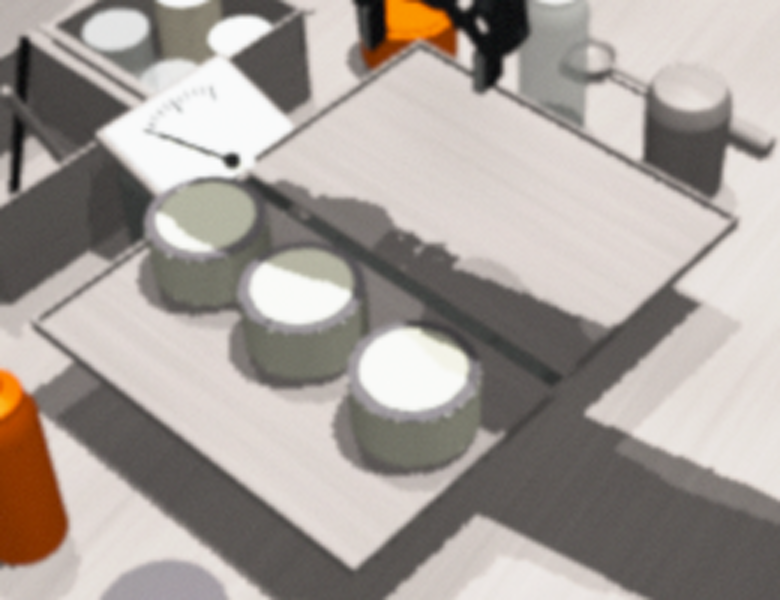

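Crop c1 (scene) and c2 (side) give sharper pan corners and lid centres. I'll use those to fix the scale frame.

Run:
```python
from h import *
A,B=snapshot("scene"),snapshot("side")
a=lambda u,v:(220+u/3,140+v/3); b=lambda u,v:(180+u/3,170+v/3)
C={}
for n,p,q in [("nR",(37,258),(737,220)),("fL",(762,318),(35,323)),("nL",(487,77),(355,570)),("fR",(270,568),(422,43))]:
    C[n],e=tri(A,a(*p),B,b(*q)); print(n,C[n].round(4),round(e,4))
o=sum(C.values())/4
sx={"n":-.165,"f":.165}; sy={"L":.209,"R":-.209}
P=np.array([[sx[n[0]],sy[n[1]]] for n in C]); Q=np.array([C[n][:2]-o[:2] for n in C])
ya=np.arctan2((P[:,0]*Q[:,1]-P[:,1]*Q[:,0]).sum(),(P*Q).sum())
print("origin",o,"yaw",np.degrees(ya)); M=np.array([[np.cos(ya),-np.sin(ya)],[np.sin(ya),np.cos(ya)]])
print("resid",(Q-P@M.T).round(4).tolist())
print("tip", )
for n,p,q in [("mid",(497,195),(302,287)),("far",(583,280),(208,223))]:
    t,e=tri(A,a(*p),B,b(*q)); print(n,t.round(4),round(e,4),"scale",(M.T@(t-o)[:2]).round(4), "plane",[(M.T@(onplane(s,x,.136)-o)[:2]).round(4) for s,x in((A,a(*p)),(B,b(*q)))])
print("near",(M.T@(onplane(B,b(415,370),.136)-o)[:2]).round(4))
np.savez("scale.npz",o=o,M=M)
```

```text
nR [ 0.3569 -0.1197  0.0885] 0.0007
fL [0.7481 0.2365 0.0783] 0.0009
nL [0.4245 0.2897 0.0805] 0.0014
fR [ 0.6789 -0.1729  0.09  ] 0.0009
origin [0.55208971 0.05840548 0.08432537] yaw -9.437840138429292
resid [[0.0018, 0.001], [-0.0011, -0.001], [0.0009, -0.0019], [-0.0017, 0.0019]]
tip
mid [0.5682 0.1438 0.133 ] 0.0004 scale [0.0019 0.0868] plane [array([0.0045, 0.0848]), array([-0.0005,  0.0886])]
far [0.6664 0.1262 0.1308] 0.0003 scale [0.1017 0.0856] plane [array([0.1054, 0.0819]), array([0.0971, 0.0887])]
near [-0.1122  0.0923]
```

```bash
python3 -m crank '0 1 -5 0.08 0.6; 0 2 -10 0.165 0.6; 0 3 -15 0.165 0.6; 0 3.1 -20 0.165 0.6; 0 3.1 -21.1 0.165 0.6'
cat >> h.py <<'E'
z=np.load("scale.npz"); O,M=z["o"],z["M"]
def toscale(p): return M.T@(np.asarray(p)-O)[:2]
def report():
    st=get_state(); T=R.from_euler('xyz',st["orientation"],degrees=True).as_matrix()
    print("t",round(st["t"],2),"scale xy",toscale(st["tool_pos"]).round(4),"z",st["tool_pos"][2].round(4),"yaw jaw",np.degrees(np.arctan2(T[1,1],T[0,1])).round(2),"F",st["wrist_force"].round(1),"gap",round(st["finger_gap"],3))
E
python3 - <<'E'
from h import *
B=snapshot("side"); report()
for p in((185,352),(363,205)): print(toscale(onplane(B,p,0)).round(3))
E
```

```text
t: 0.92
tool_pos: [0.5805, 0.2137, 0.1994]
orientation: [-79.9, 89.9, -179.2]
wrist_force: [0.3, -0.7, -0.7]
finger_gap: 0.0515
t 0.97 scale xy [0.0027 0.1576] z 0.1995 yaw jaw -9.3 F [-0.5  0.8 -1.1] gap 0.051
[0.072 0.315]
[ 0.096 -0.298]
```

```bash
python3 -m crank '3 0 0 0 0.6; 6 0 0 0 0.6; 9 0 0 0 0.6; 10.6 0 0 0 0.6; 10.6 0 0 0 0.6'
python3 - <<'E'
from h import *
report(); B=snapshot("side")
cv2.imwrite("pics/s2.png",cv2.resize(B["color"][130:380,150:440],None,fx=2.6,fy=2.4,interpolation=cv2.INTER_CUBIC))
E
```

```text
t: 1.6
tool_pos: [0.58, 0.2125, 0.0928]
orientation: [-68.0, 89.8, -167.4]
wrist_force: [-0.4, 0.3, 0.8]
finger_gap: 0.0513
t 1.6 scale xy [0.0023 0.1566] z 0.0928 yaw jaw -9.34 F [-0.4  0.3  0.8] gap 0.051
```

View pics/s2.png

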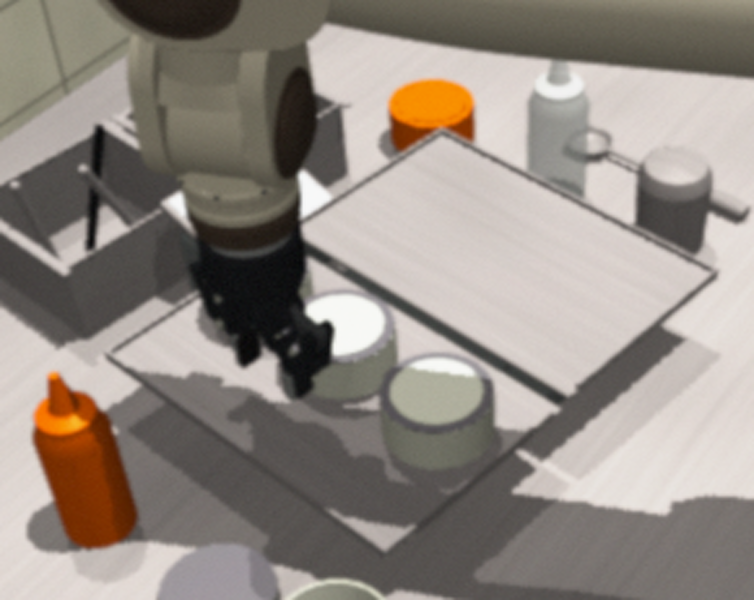

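The fingers straddle the back of the middle tub (around (350,345) in this crop), clear of its neighbours. Pushing now.

```bash
python3 -m crank '0 0 1.2 0 0.6; 0 0 2.4 0 0.6; 0 0 3.6 0 0.6; 0 0 4.8 0 0.6; 0 0 6 0 0.6'; python3 -c "from h import *; report()"; python3 -m crank '0 0 1 0 0.6; 0 0 2 0 0.6; 0 0 3 0 0.6; 0 0 4 0 0.6; 0 0 5 0 0.6'
python3 - <<'E'
from h import *
report(); B=snapshot("side")
cv2.imwrite("pics/s3.png",cv2.resize(B["color"][130:380,150:440],None,fx=2.6,fy=2.4,interpolation=cv2.INTER_CUBIC))
E
```

```text
t: 2.28
tool_pos: [0.5708, 0.1529, 0.0943]
orientation: [-98.1, 90.0, 162.6]
wrist_force: [-0.5, 1.8, 1.2]
finger_gap: 0.0511
t 2.27 scale xy [0.0029 0.0962] z 0.0943 yaw jaw -9.34 F [-0.5  1.8  1.2] gap 0.051
t: 2.9
tool_pos: [0.5632, 0.1037, 0.0955]
orientation: [132.2, 89.9, 32.9]
wrist_force: [0.6, 1.3, 0.1]
finger_gap: 0.0512
t 2.9 scale xy [0.0035 0.0465] z 0.0955 yaw jaw -9.28 F [0.6 1.3 0.1] gap 0.051
```

View pics/s3.png

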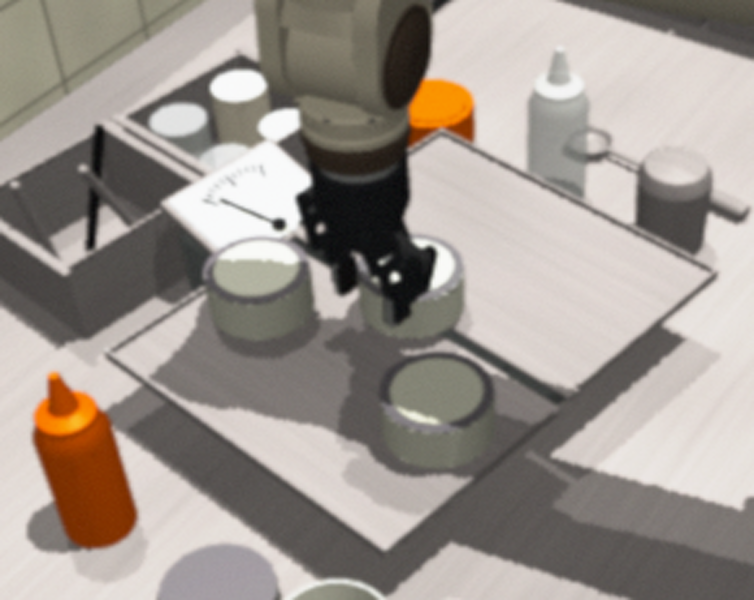

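The tub is riding over the gap upright. Pushing on.

```bash
python3 -m crank '0 0 1 0 0.6; 0 0 2 0 0.6; 0 0 3 0 0.6; 0 0 4 0 0.6; 0 0 5 0 0.6'; python3 -m crank '0.1 0 1 0 0.6; 0.1 0 2 0 0.6; 0.1 0 3 0 0.6; 0.1 0 4 0 0.6; 0.1 0 4.8 0 0.6';  python3 -m crank '0 0 -1.5 0 0.6; 0 0 -1.5 0 0.6; 0 0 -1.5 0 0.6; 0 0 -1.5 0 0.6'
python3 - <<'E'
from h import *
report(); B=snapshot("side")
cv2.imwrite("pics/s4.png",cv2.resize(B["color"][130:380,150:440],None,fx=2.6,fy=2.4,interpolation=cv2.INTER_CUBIC))
E
```

```text
t: 3.58
tool_pos: [0.5542, 0.0521, 0.0946]
orientation: [-30.3, 90.0, -129.6]
wrist_force: [-0.4, 1.2, -0.1]
finger_gap: 0.051
t: 4.2
tool_pos: [0.5463, 0.0041, 0.0937]
orientation: [-34.1, 90.0, -133.5]
wrist_force: [-0.2, 1.2, 0.5]
finger_gap: 0.0512
t: 4.7
tool_pos: [0.5487, 0.019, 0.0936]
orientation: [-35.7, 90.0, -135.0]
wrist_force: [-0.2, 0.2, -0.6]
finger_gap: 0.0513
t 4.7 scale xy [ 0.0031 -0.0394] z 0.0936 yaw jaw -9.34 F [-0.2  0.2 -0.6] gap 0.051
```

View pics/s4.png

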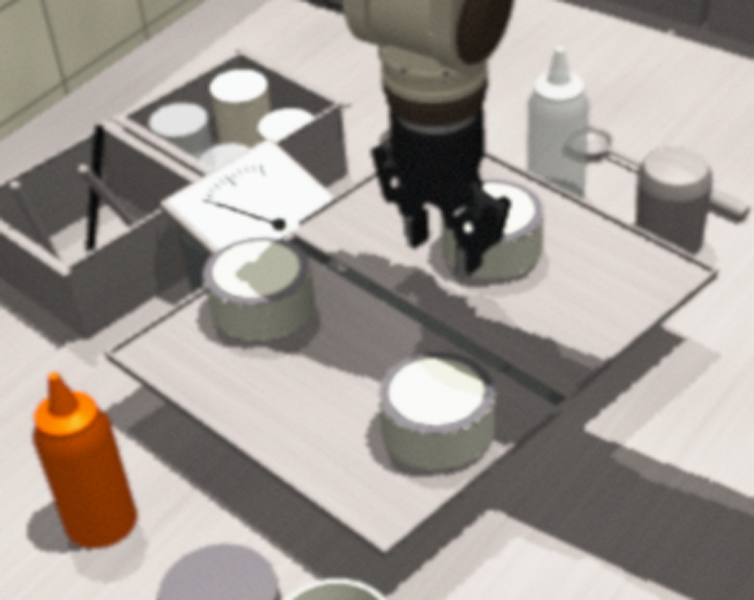

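The middle tub is now on the right pan, but the pointer still sits at the left stop, so that tub is one of the light ones. Next I'll move the near tub, at about (-0.110, 0.090) in the scale frame.

```bash
python3 -m crank '-4 0 0 0 0.6; -9 0 -2 0 0.6; -9 -3 -6 0 0.6; -9 -5.5 -11 0 0.6; -9 -8 -16 0 0.6'; python3 -c "from h import *; report()"
```

```text
t: 5.38
tool_pos: [0.4953, 0.1911, 0.1838]
orientation: [39.4, 90.0, -60.0]
wrist_force: [1.2, 0.0, -0.9]
finger_gap: 0.0511
t 5.38 scale xy [-0.0778  0.1216] z 0.1838 yaw jaw -9.4 F [ 1.2  0.  -0.9] gap 0.051
```

```bash
python3 -m crank '0 -1.6 -2.5 0 0.6; 0 -3.2 -3.9 0 0.6; 3 -3.2 -3.9 0 0.6; 6 -3.2 -3.9 0 0.6; 8 -3.2 -3.9 0 0.6'
python3 - <<'E'
from h import *
report(); A=snapshot("scene")
cv2.imwrite("pics/s5.png",cv2.convertScaleAbs(cv2.resize(A["color"][120:350,200:490],None,fx=2.6,fy=2.6,interpolation=cv2.INTER_CUBIC),alpha=1.5))
E
```

```text
t: 6.0
tool_pos: [0.4696, 0.2346, 0.1024]
orientation: [-33.2, 89.9, -132.6]
wrist_force: [-0.5, -0.2, -0.8]
finger_gap: 0.0515
t 6.0 scale xy [-0.1103  0.1603] z 0.1024 yaw jaw -9.39 F [-0.5 -0.2 -0.8] gap 0.052
```

View pics/s5.png

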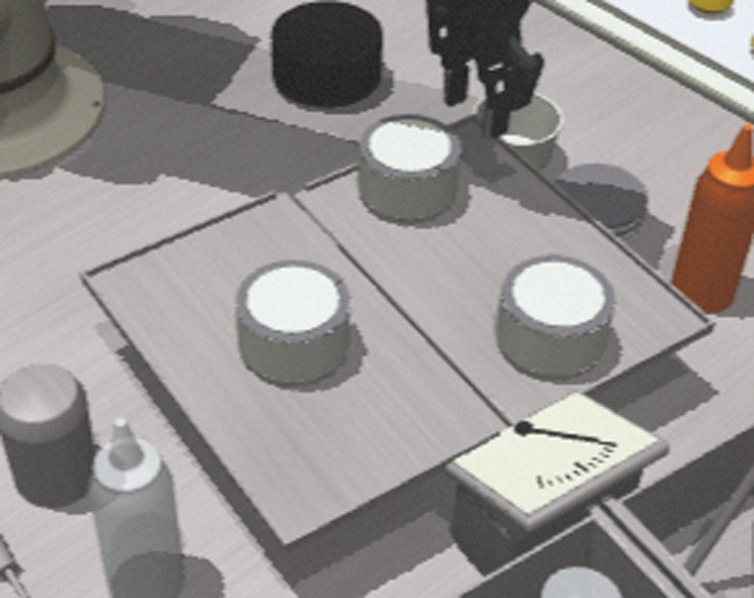

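The gripper sits behind the near tub, which is at crop pixel (409,146), with the way clear. Pushing it across.

```bash
python3 -m crank '0.9 0 0 0 0.6; 0.9 0 1.2 0 0.6; 0.9 0 2.4 0 0.6; 0.9 0 3.6 0 0.6; 0.9 0 4.8 0 0.6'; python3 -c "from h import *; report()"; python3 -m crank '0 0 1.1 0 0.6; 0 0 2.2 0 0.6; 0 0 3.3 0 0.6; 0 0 4.4 0 0.6; 0 0 5.5 0 0.6';  python3 -c "from h import *; report()"; python3 -m crank '0 0 1.1 0 0.6; 0 0 2.2 0 0.6; 0 0 3.3 0 0.6; 0 0 4.4 0 0.6; 0 0 5.5 0 0.6'
python3 - <<'E'
from h import *
report(); B=snapshot("scene")
cv2.imwrite("pics/s6.png",cv2.convertScaleAbs(cv2.resize(B["color"][120:350,200:490],None,fx=2.6,fy=2.6,interpolation=cv2.INTER_CUBIC),alpha=1.5))
E
```

```text
t: 6.68
tool_pos: [0.4611, 0.186, 0.0917]
orientation: [-48.6, 89.8, -148.0]
wrist_force: [1.0, 2.0, -0.4]
finger_gap: 0.0515
t 6.67 scale xy [-0.1107  0.1109] z 0.0917 yaw jaw -9.41 F [ 1.   2.  -0.4] gap 0.051
t: 7.3
tool_pos: [0.4544, 0.1347, 0.0952]
orientation: [156.4, 89.5, 57.1]
wrist_force: [0.1, 2.0, 1.8]
finger_gap: 0.0513
t 7.3 scale xy [-0.1088  0.0593] z 0.0952 yaw jaw -9.3 F [0.1 2.  1.8] gap 0.051
t: 7.92
tool_pos: [0.4451, 0.0795, 0.0944]
orientation: [160.9, 89.6, 61.6]
wrist_force: [0.2, 2.5, -0.5]
finger_gap: 0.051
t 7.92 scale xy [-0.109   0.0033] z 0.0944 yaw jaw -9.32 F [ 0.2  2.5 -0.5] gap 0.051
```

View pics/s6.png

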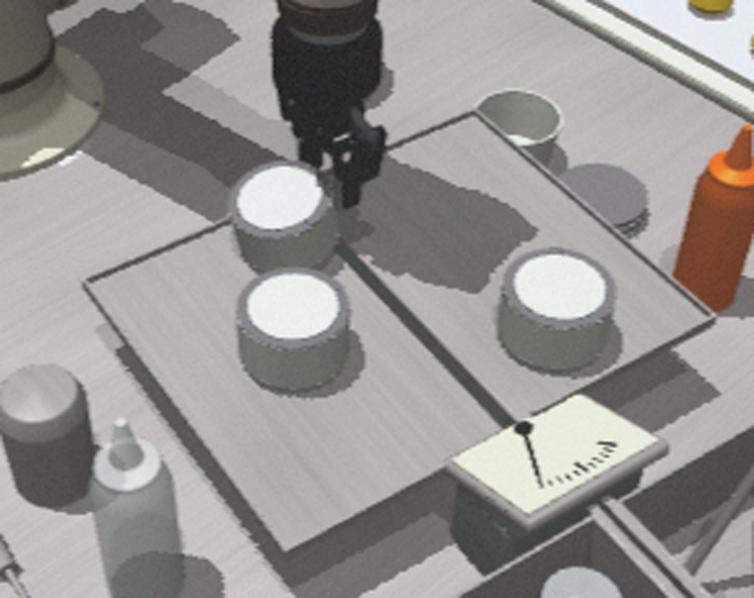

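The near tub is crossing upright, and the pointer has gone to the right stop, so the near tub is the heavy one. The right split is near tub on the right, middle and far tubs on the left. I'll push the near tub a bit further, then bring the middle one back.

```bash
python3 -m crank '0 0 1 0 0.6; 0 0 2 0 0.6; 0 0 3 0 0.6; 0 0 4 0 0.6; 0 0 4.5 0 0.6'; python3 -c "from h import *; report()"; python3 -m crank '0 0 -1.5 0 0.6; 0 0 -1.8 0 0.6; -4 0 -1.8 0 0.6; -9 0 -1.8 0 0.6; -9 0 -1.8 0 0.6'
python3 - <<'E'
from h import *
report(); A,B=snapshot("scene"),snapshot("side")
print("mid old px",toscale(onplane(A,(200+293/2.6,120+306/2.6),.136)).round(4))
for n,s in(("A",A),("B",B)):
    g=cv2.cvtColor(s["color"],cv2.COLOR_BGR2HSV); m=cv2.inRange(g,(0,0,95 if n=="A" else 170),(180,45,255))
    # white lid blobs near the pans
    for c in cv2.findContours(cv2.morphologyEx(m,cv2.MORPH_OPEN,np.ones((3,3))),cv2.RETR_EXTERNAL,cv2.CHAIN_APPROX_NONE)[0]:
        if 250<cv2.contourArea(c)<1500:
            e=cv2.fitEllipse(c); p=toscale(onplane(s,e[0],.134))
            if abs(p[0])<.2 and abs(p[1])<.2: print(n,np.round(e[0],1),np.round(e[1],1),p.round(4))
E
```

```text
t: 8.6
tool_pos: [0.4376, 0.0336, 0.0942]
orientation: [158.8, 89.6, 59.4]
wrist_force: [-0.9, 1.6, 0.6]
finger_gap: 0.0515
t 8.6 scale xy [-0.1089 -0.0433] z 0.0942 yaw jaw -9.37 F [-0.9  1.6  0.6] gap 0.051
t: 9.22
tool_pos: [0.4417, 0.0515, 0.1879]
orientation: [134.0, 89.4, 34.7]
wrist_force: [-0.4, 0.6, -0.4]
finger_gap: 0.0514
t 9.22 scale xy [-0.1077 -0.0249] z 0.1879 yaw jaw -9.31 F [-0.4  0.6 -0.4] gap 0.051
mid old px [ 0.0031 -0.1008]
A [291.9 203. ] [22.3 34.1] [-0.113  -0.0822]
```

```bash
python3 -m crank '0 3 4 0 0.6; 0 6 8 0 0.6; 0 9 12 0 0.6; 0 11 14.5 0 0.6; 0 11 14.5 0 0.6'; python3 -c "from h import *; report()"; python3 -m crank '3 0 0 0 0.6; 6 0 0 0 0.6; 8.5 0 0 0 0.6; 8.5 0 0 0 0.6'
python3 - <<'E'
from h import *
report(); B=snapshot("scene")
cv2.imwrite("pics/s7.png",cv2.convertScaleAbs(cv2.resize(B["color"][120:350,200:490],None,fx=2.6,fy=2.6,interpolation=cv2.INTER_CUBIC),alpha=1.5))
E
```

```text
t: 9.95
tool_pos: [0.5254, -0.1109, 0.1814]
orientation: [-174.7, 89.6, 85.9]
wrist_force: [-1.0, -0.5, -0.6]
finger_gap: 0.051
t 9.95 scale xy [ 0.0014 -0.1714] z 0.1814 yaw jaw -9.45 F [-1.  -0.5 -0.6] gap 0.051
t: 10.45
tool_pos: [0.5235, -0.109, 0.094]
orientation: [-141.0, 89.5, 119.6]
wrist_force: [0.0, 0.1, 0.9]
finger_gap: 0.0515
t 10.45 scale xy [-0.0007 -0.1698] z 0.094 yaw jaw -9.39 F [0.  0.1 0.9] gap 0.051
```

View pics/s7.png

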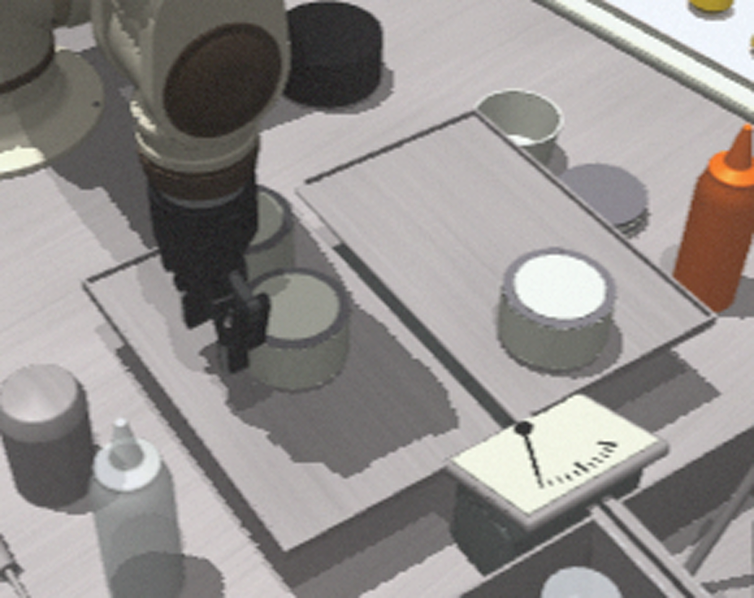

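The pointer is still at the right stop, and the fingers are behind (on the -y side of) the middle tub. Pushing it back to the left.

```bash
python3 -m crank '0 0 -1.1 0 0.6; 0 0 -2.2 0 0.6; 0 0 -3.3 0 0.6; 0 0 -4.4 0 0.6; 0 0 -5.5 0 0.6'; python3 -m crank '0 0 -1.1 0 0.6; 0 0 -2.2 0 0.6; 0 0 -3.3 0 0.6; 0 0 -4.4 0 0.6; 0 0 -5.5 0 0.6';  python3 -c "from h import *; report()"; python3 -m crank '0 0 -1 0 0.6; 0 0 -2 0 0.6; 0 0 -3 0 0.6; 0 0 -4 0 0.6; 0 0 -5 0 0.6'
python3 - <<'E'
from h import *
report(); B=snapshot("scene")
cv2.imwrite("pics/s8.png",cv2.convertScaleAbs(cv2.resize(B["color"][120:350,200:490],None,fx=2.6,fy=2.6,interpolation=cv2.INTER_CUBIC),alpha=1.5))
E
```

```text
t: 11.12
tool_pos: [0.5336, -0.0543, 0.0963]
orientation: [-157.7, 89.6, 102.9]
wrist_force: [-0.6, -1.5, 0.4]
finger_gap: 0.0511
t: 11.75
tool_pos: [0.5432, -0.0015, 0.0984]
orientation: [169.1, 89.9, 69.6]
wrist_force: [0.3, -4.5, 3.5]
finger_gap: 0.0513
t 11.75 scale xy [ 0.001  -0.0606] z 0.0984 yaw jaw -9.48 F [ 0.3 -4.5  3.5] gap 0.051
t: 12.38
tool_pos: [0.5514, 0.0485, 0.0984]
orientation: [175.1, 89.9, 75.7]
wrist_force: [-0.5, -0.9, 1.0]
finger_gap: 0.0516
t 12.38 scale xy [ 0.001  -0.0098] z 0.0984 yaw jaw -9.48 F [-0.5 -0.9  1. ] gap 0.052
```

View pics/s8.png

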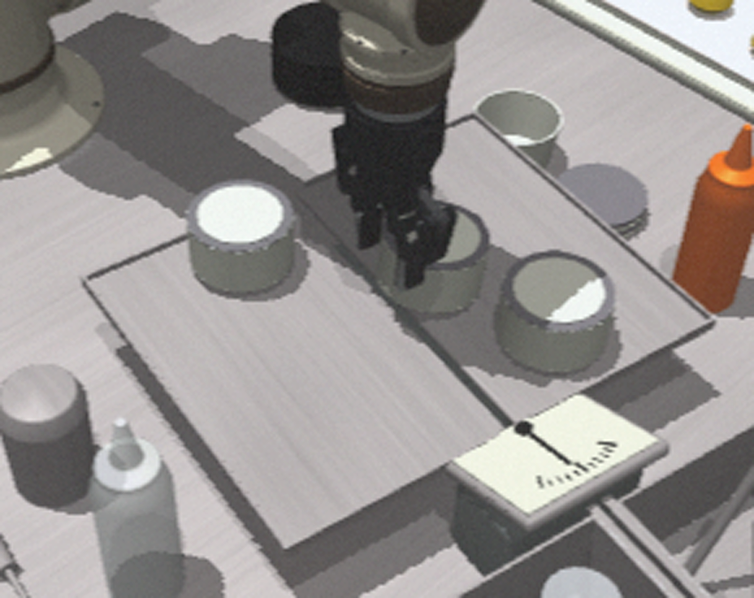

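The pointer has come close to mid-scale. I'll push the tub well onto the pan, then back away and lift.

```bash
python3 -m crank '0 0 -1 0 0.6; 0 0 -2 0 0.6; 0 0 -3 0 0.6; 0 0 -4 0 0.6; 0 0 -4.6 0 0.6'; python3 -c "from h import *; report()"; python3 -m crank '0 0 1 0 0.6; 0 0 1.8 0 0.6; -4 0 1.8 0 0.6; -9 0 1.8 0 0.6; -12 0 1.8 0 0.6'; python3 -m crank '-3 -2 4 0 0.6; -5 -5 8 0 0.6; -5 -8 12 0 0.6; -5 -8 12 0 0.6; -5 -8 12 0 0.6'
python3 - <<'E'
from h import *
report(); A,B=snapshot("scene"),snapshot("side")
cv2.imwrite("pics/s9.png",cv2.convertScaleAbs(cv2.resize(A["color"][120:350,200:490],None,fx=2.6,fy=2.6,interpolation=cv2.INTER_CUBIC),alpha=1.5))
# pointer: dial normal leans 20 deg to robot; pixels darker than dial -> plane points
c,s=np.cos(np.radians(20)),np.sin(np.radians(20))
X=np.r_[M[:,0],0]; Y=np.r_[M[:,1],0]; Z=np.array([0,0,1.]); N=c*Z-s*X; U=c*X+s*Z
np.savez("p.npz",a=A["color"],b=B["color"])
E
```

```text
t: 13.05
tool_pos: [0.5592, 0.0955, 0.0984]
orientation: [176.6, 89.8, 77.2]
wrist_force: [0.7, -1.9, 0.2]
finger_gap: 0.0512
t 13.05 scale xy [0.001  0.0378] z 0.0984 yaw jaw -9.42 F [ 0.7 -1.9  0.2] gap 0.051
t: 13.68
tool_pos: [0.5564, 0.0765, 0.2212]
orientation: [144.4, 89.7, 45.0]
wrist_force: [1.0, 0.6, -0.5]
finger_gap: 0.0511
t: 14.3
tool_pos: [0.4577, -0.0293, 0.2707]
orientation: [139.7, 89.7, 40.1]
wrist_force: [0.9, -0.1, 0.7]
finger_gap: 0.051
t 14.3 scale xy [-0.0788 -0.102 ] z 0.2707 yaw jaw -9.55 F [ 0.9 -0.1  0.7] gap 0.051
```

View pics/s9.png

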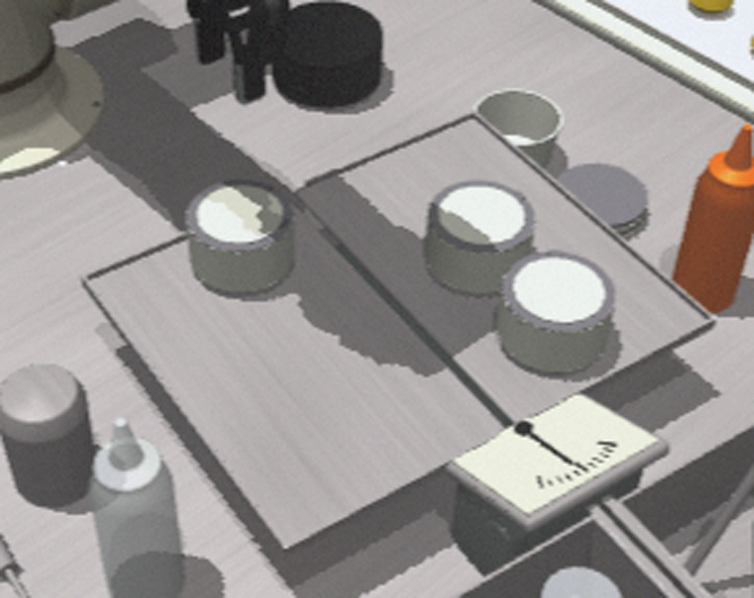

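The pointer looks close to mid-scale and all three tubs stand upright. I'll put numbers on the pointer, checking it against the known stops, and on the tub positions.

Run:
```python
from h import *
A,B=snapshot("scene"),snapshot("side")
c,s=np.cos(np.radians(20)),np.sin(np.radians(20))
X=np.r_[M[:,0],0]; Y=np.r_[M[:,1],0]; Z=np.array([0,0,1.]); N=c*Z-s*X; U=c*X+s*Z
def ang(cam,pv,tip,z=.12):
    p0=onplane(cam,pv,z); o,d=ray(cam,tip); q=o+d*((p0-o)@N)/(d@N)-p0
    return np.arctan2(q@Y,q@U).round(3),np.linalg.norm(q).round(4),toscale(p0).round(3)
f=lambda u,v:(200+u/2.6,120+v/2.6)
print("left stop",ang(A,f(523,428),f(617,444)),"right stop",ang(A,f(523,428),f(541,487)))
pv=f(523,428)
# dark pointer pixels on the dial, in both current and later picture
for nm,im in(("then",np.load("p.npz")["a"]),("now",A["color"])):
    g=cv2.cvtColor(im,cv2.COLOR_BGR2GRAY); y,x=np.mgrid[0:480,0:640]
    r=np.hypot(x-pv[0],y-pv[1]); m=(g<70)&(r>5)&(r<22)&(y>pv[1])&(x>pv[0]+1)&(x<pv[0]+24)
    pts=[(a,b) for a,b in zip(x[m],y[m]) if 0.05<np.arctan2(b-pv[1],a-pv[0])<1.4]
    v=np.array([ang(A,pv,p)[:2] for p in pts]); v=v[(v[:,1]<.055)&(v[:,1]>.015)&(abs(v[:,0])<.6)]
    print(nm,"pixels",len(v),"median angle",np.median(v[:,0]).round(3),"spread",v[:,0].std().round(3))
print("typed tip",ang(A,pv,f(576,466)))
for n,p in(("near",(240,216)),("mid",(480,215)),("far",(557,291))): print(n,toscale(onplane(A,f(*p),.138)).round(4))
cv2.imwrite("pics/s10.png",np.hstack([cv2.resize(B["color"][180:250,200:290],None,fx=4.4,fy=7,interpolation=cv2.INTER_CUBIC),cv2.resize(A["color"][265:325,365:460],None,fx=4.2,fy=8.17,interpolation=cv2.INTER_CUBIC)[:490]]))
```

```text
left stop (np.float64(0.485), np.float64(0.0729), array([ 0.188, -0.016])) right stop (np.float64(-0.501), np.float64(0.0742), array([ 0.188, -0.016]))
then pixels 23 median angle -0.057 spread 0.033
now pixels 24 median angle -0.058 spread 0.034
typed tip (np.float64(-0.049), np.float64(0.0638), array([ 0.188, -0.016]))
near [-0.1082 -0.0837]
mid [-0.001   0.0859]
far [0.1035 0.0829]
```

The pointer rests at about -0.055 rad and reads the same in two pictures. The method reads +0.485 and -0.50 at the ±0.5 stops. Every tub is well inside its limits, so I'm handing in.

```bash
python3 -c "
from h import *
report(); print(finish_job())"
```

```text
t 14.5 scale xy [-0.0786 -0.1011] z 0.27 yaw jaw -9.43 F [-0.3 -0.4 -0.1] gap 0.051
the job is handed in; nothing more can be done
None
```

The scale came to rest close to level, with the near tub alone on the right pan and the middle and far tubs on the left. I handed the job in at about 14.5 s of the 64 s allowed; no verdict was reported.

**What I did:**
1. I pushed the middle tub to the right pan, and the pointer stayed at the left stop.
2. I pushed the near tub across, and the pointer went to the right stop, so the near tub is the heavy one.
3. I pushed the middle tub back to the left pan, and the pointer came close to level.

**Last checks:**
- **Pointer:** it read about -0.055 rad (limit ±0.13), the same in two pictures 0.2 s of robot time apart. The method read +0.485 and -0.501 at the ±0.5 stops, so I trust the angle to about 0.02 rad.
- **Tubs:** all three looked upright. In the scale frame the near tub is at (-0.108, -0.084) m, the middle at (-0.001, +0.086) m and the far at (0.104, +0.083) m, all well inside the limits.
- **Arm:** clear of everything at 0.27 m height. The wrist force readings I took stayed below about 6 N.
- **Bystanders:** no move went near them, and those in the last picture looked unmoved; I did not measure their positions.

**What disagreed:** the assumed dial height put the pointer's pivot 16 mm off the scale's middle line and its length at 64–74 mm instead of 60. The stop readings show this barely affects the angle. A final close-up of the dial was refused because I had used all 12 picture views, so the last pointer check rests on the numbers alone.

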